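Set a dough scraper on the honing stone at its marked angle

TASK

Take the dough scraper out of its wooden rest, dip its edge well into the bowl, then set the edge lengthwise on the middle of the honing stone's rounded top and rock the scraper sideways until the hanging needle of the gauge settles on the small tab at the dial's rim. Finish while holding it there in the gripper: needle on the tab and still, edge pressed lightly on the stone, nothing let go. Leave the bowl, tumbler, jam jar and tin where they stand.

Things in the scene. Friction and masses are not known exactly. Their poses are not given: they have to be found in the camera images.
- scraper: Dough scraper standing in the slot of the rest, loose, about 0.27 kg: steel plate 70 mm long (its x), 3 mm thick (y), 86 mm high, under a wooden handle bar. Origin at the middle of its lower edge; z up to the handle. A white dial, 100 mm across, 3 mm thick, is fixed on its -x end, 46 mm from the middle, facing the robot; it spans 38 to 138 mm above the edge.
- scraper_grip (a point): Centre of the scraper's handle bar, 97 mm above the edge. The bar is 78 mm long (x), 24 mm thick (y) and 34 mm high, with flat sides: grip it from above across its 24 mm thickness. Axes as the scraper's.
- scraper_edge (a point): Middle of the scraper's lower edge (the same point as the scraper's origin), axes as the scraper's.
- needle (a joint): Angle (rad) of the dark needle that hangs plumb from the dial's centre (88 mm above the edge), relative to the dial; 0 when the scraper is upright. Turning the scraper by a about its own +x (right-hand rule) makes it read -a. After a movement it swings for about a second. Nothing can touch it.
- needle_tip (a point): Lower tip of the needle, 42 mm from the dial's centre.
- mark (a joint): Angle (rad) of the tab at the dial's rim, measured like the needle's; -0.42 to -0.14 from start to start, fixed during a run. The needle is on the tab when both read the same: the scraper is then turned by minus this value about its own +x, its handle leaning to the right as seen from the robot.
- mark_tip (a point): Inner tip of the short dark tab (7 mm wide, sticking out over the rim in the dial's lower right part as seen from the robot), 42 mm from the dial's centre, where the needle's tip must come.
- rest: Fixed wooden rest, 110 x 58 x 36 mm, origin under its centre; a slot 5 mm wide along its x holds the scraper's blade, whose edge stands 8 mm above the worktop. Lift the scraper straight up by at least 35 mm to clear it.
- bowl: Loose white round bowl, 0.45 kg, rim 128 mm across, 46 mm high, wall 4 mm, sides sloping in; origin under its centre. Dipped means: middle of the edge within 25 mm of the bowl's axis and less than 32 mm above the worktop (14 mm below the rim). With the edge 24 to 30 mm above the worktop over the centre nothing touches the bowl.
- tray: Fixed dark wooden tray, 166 x 66 x 18 mm, origin under its centre, that carries the honing stone; its x runs along the stone.
- stone_top (a point): Centre of the crest of the grey honing stone, 37 mm above the worktop. The stone is 150 mm long (its x), 54 mm wide, with a top rounded across its width (radius 60 mm, crest along x). Axes as the tray's, z up.
- stone (a joint): How far the stone is pressed down on its springy feet (m), 0 to 0.008: it gives about 1 mm for each 1.5 N. Pressed 2 to 6 mm is right.
- tumbler: Empty clear tumbler, 76 mm across, 91 mm high, at the back, origin at the base; not to be moved.
- jam_jar: Jam jar, 65 mm across, 100 mm high, at the back, origin at the base; not to be moved.
- tin: Small food tin, 58 mm across, 72 mm high, at the back, origin at the base; not to be moved.

How it is judged:
On the way, in this order (a step that is already met when the one before it is completed fails the run):
1. the held scraper's edge is dipped into the bowl (contact force between the fingers and scraper above 2 N and horizontal distance between scraper_edge and bowl below 0.025 m and z of scraper_edge in the frame of bowl below 0.032 m), for 0.2 s.
2. the edge presses on the stone's top and the needle has settled on the tab (value of joint stone above 0.0004 m and contact force between scraper and tray between 1 and 20 N and contact force between the fingers and scraper above 2 N and y of scraper_edge in the frame of stone_top between -0.018 and 0.018 m and x of scraper_edge in the frame of stone_top between -0.05 and 0.05 m and z of scraper_edge in the frame of stone_top between -0.012 and 0.012 m and angle between the x axis of scraper and the x axis of stone_top, either way round below 0.3 rad and distance between needle_tip and mark_tip below 0.0035 m and velocity of joint needle between -0.3 and 0.3 rad/s and linear speed of scraper below 0.02 m/s), for 0.5 s.
At the end, for the whole second after the job is handed in: The fingers still hold the scraper; its edge lies on the stone's rounded top (middle of the edge within 18 mm of the crest line and 50 mm of the stone's centre, edge within 0.3 rad of lengthwise), pressing with 1 to 20 N, and the needle is still with its tip within 3.5 mm of the tab's inner tip (all of step 2); the arm keeps its last pose, push and grip.
It fails at once if bowl, tumbler, jam jar or tin moved from its place (over 30 mm) (distance of any of bowl, tumbler, jam_jar, tin from where it was at the start of the episode above 0.03 m).
It also fails if it takes over 48 s, if anything falls off the work surface, if the arm or the gripper's body presses on something with over 40 N, if the wrist force passes 120 N, or if a joint passes its speed limit or range.

ROBOT

A 6-joint arm with a two-finger parallel gripper is mounted at the origin on a cart in front of the work surface, level with it; the furniture and walls round the work are solid. World frame = base frame: x ahead of the robot, y to its left, z up, the work surface at z = 0. Lengths are in m, angles in rad, forces in N, time in s.
With the tool pointing down it reaches from about 0.35 to 0.85 m from the base axis. Payload 8.1 kg.
Tool frame: the origin (TCP) lies between the finger pads; the fingertips stand 14 mm ahead of it and the grasp point (between the pads) lies 5 mm behind it; z points along the fingers, y is the line along which they close (so a half turn about z gives the same grasp; the last joint's range is limited). The gripper opens to 93 mm and grips with 3 to 60 N. Pads are 15 mm wide; open, the fingers measure 128 mm over their backs; the gripper's body (75 mm by 188 mm) begins 65 mm behind the grasp point.
Start: joints at [-1.4, 0.13, 1.488, -0, 1.523, -0.085], TCP at [0.152, -0.58, 0.201] pointing down, gripper open.
Joint ranges: [-2.96, 2.96], [-0.89, 2.26], [0.02, 2.5], [-1.34, 4.48], [0, 2.73], [-2.66, 2.66]. Speed limits (rad/s): [2.39, 2.39, 2.79, 3.14, 3.14, 3.14].

INTERFACE

Orientations are given as a rotation vector (axis times angle).
In Python, from plant import robot gives the robot as it stands.
- The arm moves only by the tool arm_command, never from a script. Its argument "targets" is a list of rows, each an object of numbers: "x", "y", "z": the shift along the world's x, y, z in units of 500 mm (1.0 is 500 mm); "rx", "ry", "rz": the turn, a rotation vector about the world's x, y, z in units of 2 rad (1.0 is 2 rad); "claw": the closure in counts, from 0 (fully open) to 255 (shut). In form: [{"x": .., "y": .., "z": .., "rx": .., "ry": .., "rz": .., "claw": ..}, ...]. A call has 1 to 10 rows; each row is the pose to reach, as a shift and turn from the pose commanded when the call began; what a row does not reach only later rows make up. A row lasts 1/12 s, in which the tool goes at most 41.7 mm and 7.16 degrees, less where a joint would pass 70% of its speed; a pose out of reach is approached as far as the arm can. A call with a number of a shift or a turn outside -1 to 1 is refused whole. A call with a gripper value outside its range is refused whole. The fingers move at their own pace and stop on an object; "squeeze" is the grip in N (left out, the last holds). Time passes only in rows, so rows that repeat a pose let the fingers close. It gives the time, the measured TCP pose, the force, the opening and the grip force at its end, in the units of the state.
- robot.read_state(): the state, without advancing time (a new reading comes with each control period).
- robot.read_camera(name): name is "scene" or "top" or "wrist"; returns (picture, depth): 384x512x3 uint8, red, green, blue; 384x512 float32, m along the optical axis (not along the pixel's ray), 0 where there is no reading.
- robot.get_calibration(name): a dict with "intrinsics" (3x3 intrinsics, pixels), "origin" and "orientation" of the camera in the world. Camera axes: x right, y up, looking along -z (the intrinsics and any distortion apply to the point x, -y, -z); pixel columns grow to the right and rows downward; lengths in m; the calibration is good to about 2 mm. A picture is of the moment at which its call begins: read the wrist's pose just before it. get_calibration takes no time and is no camera call; for the wrist camera it gives the pose at the moment of the call.
- robot.close_job(): hands the job in; it is judged then, once.
The state is a dict: "t": time; "q": joint angles; "dq": joint speeds; "joint_torque": joint torques, N m; "tool_pos": TCP position; "orientation": TCP orientation; "force": force on the tool from outside, world axes, zero at the start; "wrist_torque": the same for the moment, N m; "opening": finger opening in m; "gripper_force": force on a finger pad.
Only numpy, scipy, OpenCV 4.12 (cv2) and the standard library are available. Lean on these libraries where they do the work, as an engineer would, in place of code of your own. Each camera call takes 0.05 s, during which the arm holds its last target. There are 200 camera calls.

## Working session

There is one attempt and no reset: what is moved stays moved. The work goes in short steps, Python scripts to look and compute and a tool call to move; the robot and the scene stay as the last step left them, time stands still between calls to the robot, and variables do not carry over. Pictures are saved under pics/ and viewed, at most 10 in all, crops included, and the job is handed in when it is done.

Besides the shell and the picture viewer there is one more tool, called after "Request:" in YAML: its name, and indented under it one key for each argument. arm_command: Moves the arm, as the interface text tells. Shifts and turns lie within -1 to 1; 1 stands for 500 mm of shift or 2 rad of turn. Its arguments: {"type":"object","properties":{"targets":{"type":"array","items":{"type":"object","properties":{"x":{"type":"number","minimum":-1,"maximum":1},"y":{"type":"number","minimum":-1,"maximum":1},"z":{"type":"number","minimum":-1,"maximum":1},"rx":{"type":"number","minimum":-1,"maximum":1},"ry":{"type":"number","minimum":-1,"maximum":1},"rz":{"type":"number","minimum":-1,"maximum":1},"claw":{"type":"number"}}}},"squeeze":{"type":"number"}},"required":["targets"]}

```bash
ls; mkdir -p pics; cat > h.py <<'E'
import numpy as np, cv2
from plant import robot
def ray(cal,u,v):
    K=np.array(cal["intrinsics"]); R=np.array(cal["orientation"]);
    if R.shape!=(3,3): R=cv2.Rodrigues(R.astype(float))[0]
    d=np.array([(u-K[0,2])/K[0,0],(v-K[1,2])/K[1,1],1.0]); d[1]*=-1; d[2]*=-1
    return np.array(cal["origin"]),R@d
def plane(cal,u,v,z):
    o,d=ray(cal,u,v); return o+d*(z-o[2])/d[2]
def cloud(cal,depth):
    v,u=np.mgrid[:depth.shape[0],:depth.shape[1]]
    K=np.array(cal["intrinsics"]); R=np.array(cal["orientation"])
    if R.shape!=(3,3): R=cv2.Rodrigues(R.astype(float))[0]
    p=np.stack([(u-K[0,2])/K[0,0],-(v-K[1,2])/K[1,1],-np.ones(u.shape)],-1)*depth[...,None]
    return p@R.T+np.array(cal["origin"])
def snap(name,tag):
    cal=robot.get_calibration(name); p,d=robot.read_camera(name)
    np.savez(f"pics/{tag}.npz",p=p,d=d,o=cal["origin"],R=cal["orientation"],K=cal["intrinsics"])
    cv2.imwrite(f"pics/{tag}.png",cv2.cvtColor(p,cv2.COLOR_RGB2BGR)); return cal,p,d
def load(tag):
    f=np.load(f"pics/{tag}.npz"); return dict(intrinsics=f["K"],origin=f["o"],orientation=f["R"]),f["p"],f["d"]
E
python3 - <<'E'
from h import *
print(robot.read_state())
for n in("scene","top"):
    c,p,d=snap(n,n+"0"); print(c,(d>0).mean())
a=cv2.imread("pics/scene0.png");b=cv2.imread("pics/top0.png")
E
```

```text
pics
{'t': 0.0, 'q': array([-1.40040298e+00,  1.31168998e-01,  1.48927857e+00,  3.27904198e-05,
        1.52299716e+00, -8.54219773e-02]), 'dq': array([ 0.00029678,  0.00080775, -0.00153404,  0.00034191,  0.00013216,
       -0.00039558]), 'joint_torque': array([-1.73637673e-03, -5.59832525e+01, -4.91765678e+01,  7.67202233e-02,
        3.54210497e-02, -2.12292653e-04]), 'tool_pos': array([ 0.15173917, -0.57987111,  0.1994832 ]), 'orientation': array([-3.11409252e+00, -4.00500272e-01,  7.21214033e-05]), 'force': array([-0.698153  , -0.20083506, -0.17400292]), 'wrist_torque': array([-0.02868711,  0.06048923, -0.00178835]), 'gripper_force': 0.0, 'opening': 0.0929902405039986}
{'intrinsics': array([[433.31977364,   0.        , 257.81680704],
       [  0.        , 433.31977364, 192.78369099],
       [  0.        ,   0.        ,   1.        ]]), 'origin': array([ 1.08581515, -0.18510693,  0.83698872]), 'orientation': array([0.50280357, 0.33635668, 1.09076347])} 0.9926401774088541
{'intrinsics': array([[467.24844684,   0.        , 256.40986903],
       [  0.        , 467.24844684, 189.9286891 ],
       [  0.        ,   0.        ,   1.        ]]), 'origin': array([ 0.5419064 , -0.01274804,  1.06127507]), 'orientation': array([ 0.09286658, -0.04068041, -1.54496833])} 0.9959716796875
```

View pics/top0.png

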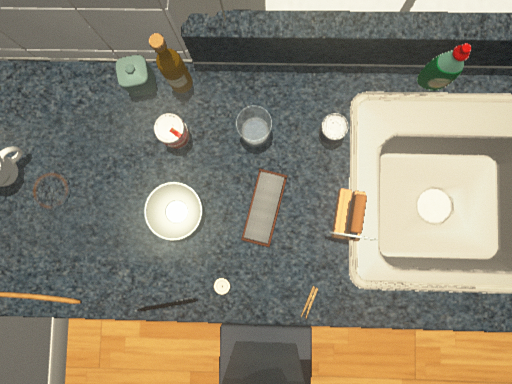

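View pics/scene0.png

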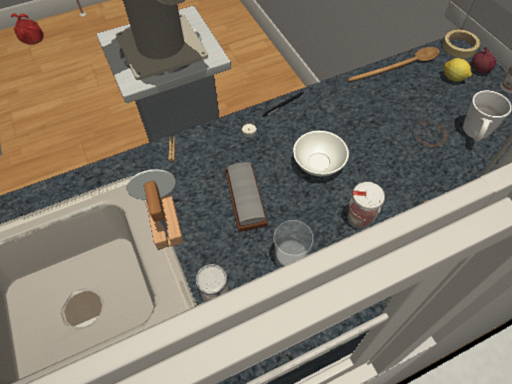

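The top view shows the bowl at about (173,211), the stone and tray at (265,207), and the rest at (345,212). The handle bar is at (358,212), with the dial edge-on at (348,237). The tumbler, jar and tin stand behind them. The scene view shows the dial's back at (152,185).

```bash
python3 - <<'E'
from h import *
c,p,d=load("top0"); P=cloud(c,d)
hsv=cv2.cvtColor(p,cv2.COLOR_RGB2HSV)
def box(m,name):
    q=P[m]; xy=q[:,:2].astype(np.float32)
    (ce,s,a)=cv2.minAreaRect(xy); b=cv2.boxPoints(((ce),s,a))
    e=b[1]-b[0]; f=b[2]-b[1]; L=e if np.hypot(*e)>np.hypot(*f) else f
    th=np.arctan2(L[1],L[0]); th=(th+np.pi/2)%np.pi-np.pi/2
    print(name,len(q),"c",np.round(ce,4),"size",np.round(s,4),"yaw",round(th,4),"z",np.round(np.percentile(q[:,2],[2,50,98]),4))
def reg(u0,u1,v0,v1):
    m=np.zeros(d.shape,bool); m[v0:v1,u0:u1]=1; return m
Z=P[...,2]
def clean(m): # largest component
    n,l,st,_=cv2.connectedComponentsWithStats(m.astype(np.uint8)); return l==1+np.argmax(st[1:,4])
m=reg(325,385,180,245)
print("hz",np.round(Z[212,335:372],3))
box(clean(m&(Z>.100)&(hsv[...,1]>120)),"handle")
box(clean(m&(Z>.025)&(Z<.045)&(hsv[...,1]>60)),"rest")
m=reg(235,295,160,252)
box(clean(m&(Z>.026)),"stone"); box(clean(m&(Z>.010)),"tray")
m=reg(135,210,175,248); mm=clean(m&(Z>.038)); box(mm,"bowlrim")
q=P[mm][:,:2]; print(cv2.minEnclosingCircle(q.astype(np.float32)))
cs,_=cv2.findContours((m&(hsv[...,1]<60)&(hsv[...,2]>110)).astype(np.uint8),0,1)
k=max(cs,key=cv2.contourArea); (e,ax,an)=cv2.fitEllipse(k); print(e,ax,plane(c,*e,.046))
m=reg(325,385,180,245)&(Z>.11)&(hsv[...,1]<100); box(m,"dial")
for u,v,n in((254,127,"tumbler"),(172,130,"jar"),(335,126,"tin")):
    mm=clean(reg(u-22,u+22,v-24,v+24)&(Z>.05)); box(mm,n)
E
```

```text
hz [ 0.013  0.029  0.037  0.035  0.035  0.035  0.037  0.035  0.036  0.036
  0.036  0.033  0.037  0.035  0.027  0.092  0.106  0.114  0.118  0.119
  0.123  0.12   0.119  0.12   0.122  0.121  0.12   0.121  0.123  0.118
 -0.    -0.001 -0.002  0.002  0.004 -0.    -0.001]
handle 427 c [ 0.5805 -0.1059] size [0.0766 0.1865] yaw -1.5676 z [0.1169 0.121  0.1244]
rest 556 c [ 0.5897 -0.1682] size [0.0285 0.0974] yaw -0.141 z [0.0287 0.035  0.0389]
stone 1674 c [0.5932 0.0047] size [0.0562 0.15  ] yaw -0.216 z [0.0287 0.0346 0.0395]
tray 1832 c [0.5934 0.0056] size [0.0648 0.1658] yaw -0.2233 z [0.0154 0.0342 0.0395]
bowlrim 551 c [0.5884 0.1307] size [0.1258 0.2741] yaw -1.454 z [0.0385 0.0442 0.0493]
((0.5679882764816284, 0.12712927162647247), 0.14238817989826202)
(169.9539794921875, 210.596435546875) (79.970947265625, 85.42850494384766) [0.57858753 0.21018963 0.046     ]
dial 112 c [ 0.538  -0.1234] size [0.0895 0.2025] yaw -1.1905 z [0.1111 0.1383 1.0613]
tumbler 397 c [0.6735 0.0281] size [0.2654 0.0743] yaw 0.0281 z [0.0511 0.0772 0.0935]
jar 863 c [0.6689 0.1005] size [0.3343 0.0641] yaw 0.9179 z [0.0576 0.099  0.1033]
tin 599 c [ 0.6639 -0.0917] size [0.0555 0.2886] yaw -0.4542 z [0.0555 0.0685 0.0733]
```

```bash
python3 - <<'E'
from h import *
c,p,d=load("top0"); P=cloud(c,d); hsv=cv2.cvtColor(p,cv2.COLOR_RGB2HSV); Z=P[...,2].copy(); Z[d<=0]=-1
def reg(u0,u1,v0,v1):
    m=np.zeros(d.shape,bool); m[v0:v1,u0:u1]=1; return m
def clean(m):
    n,l,st,_=cv2.connectedComponentsWithStats(m.astype(np.uint8)); return l==1+np.argmax(st[1:,4])
def box(m,name):
    q=P[m]; ce,s,a=cv2.minAreaRect(q[:,:2].astype(np.float32)); b=cv2.boxPoints((ce,s,a))
    e,f=b[1]-b[0],b[2]-b[1]; L=e if np.hypot(*e)>np.hypot(*f) else f
    th=np.arctan2(L[1],L[0]); th=(th+np.pi/2)%np.pi-np.pi/2
    print(name,len(q),"c",np.round(ce,4),"size",np.round(s,4),"yaw",round(th,4),"z",np.round(np.percentile(q[:,2],[2,50,98]),4))
m=reg(325,385,180,245)
box(clean(m&(Z>.112)&(hsv[...,1]>100)&(Z<.13)),"handle")
box(m&(Z>.112)&(hsv[...,1]<90)&(Z<.16),"dial")
m=reg(135,210,175,248); mm=clean(m&(Z>.036)&(Z<.056)); box(mm,"bowlrim"); print(cv2.minEnclosingCircle(P[mm][:,:2].astype(np.float32)))
for u,v,n,h in((254,127,"tumbler",.091),(172,130,"jar",.1),(335,126,"tin",.072)):
    box(clean(reg(u-22,u+22,v-24,v+24)&(Z>h-.01)&(Z<h+.01)),n)
E
```

```text
handle 465 c [ 0.5813 -0.185 ] size [0.0235 0.0777] yaw -0.1368 z [0.1149 0.1208 0.1243]
dial 86 c [ 0.5544 -0.1952] size [0.0747 0.1013] yaw -0.7242 z [0.1169 0.1379 0.1468]
bowlrim 622 c [0.5794 0.2046] size [0.1249 0.126 ] yaw -1.5449 z [0.0365 0.0437 0.0486]
((0.5803263187408447, 0.20458059012889862), 0.064021036028862)
tumbler 161 c [0.7673 0.0305] size [0.075  0.0758] yaw -0.5163 z [0.0814 0.0889 0.0939]
jar 726 c [0.7514 0.2086] size [0.0622 0.0631] yaw -1.5493 z [0.0931 0.0995 0.1031]
tin 555 c [ 0.7682 -0.1426] size [0.0558 0.0543] yaw 0.0062 z [0.0643 0.0686 0.0729]
```

```bash
python3 - <<'E'
from h import *
s=robot.read_state(); c=robot.get_calibration("wrist")
R=cv2.Rodrigues(s["orientation"])[0]; C=cv2.Rodrigues(np.array(c["orientation"]))[0]
print("tool R",R.round(3)); o=R.T@(c["origin"]-s["tool_pos"]); A=R.T@C; print("cam in tool",o.round(4),A.round(3),c["intrinsics"])
np.savez("wc.npz",o=o,A=A)
# candidate viewing poses: tool yaw at -0.137, tilted forward by b about horizontal axis perpendicular to scraper x
D=np.array([.5357,-.1787,.096])
for rzs in (-.137,-.137+np.pi/2,-.137-np.pi/2):
  for b in (.5,.8):
    n=np.array([np.cos(rzs/2),np.sin(rzs/2),0]); R0=cv2.Rodrigues(n*np.pi)[0]
    ax=np.array([np.sin(.137),np.cos(.137),0])*-b # rotate down (-z) toward +x : about -y
    Rt=cv2.Rodrigues(ax)[0]@R0; Cc=Rt@A
    look=-Cc[:,2]; t=D-look*.25-Rt@o
    print(rzs,b,"look",look.round(3),"tcp",t.round(3),"up",Cc[:,1].round(2), "toolz",Rt[:,2].round(2))
E
```

```text
tool R [[ 0.967  0.253 -0.   ]
 [ 0.253 -0.967  0.002]
 [ 0.    -0.002 -1.   ]]
cam in tool [ 6.81e-02 -1.00e-04 -1.83e-01] [[-0.001  0.969  0.248]
 [ 1.     0.001 -0.001]
 [-0.001  0.248 -0.969]] [[294.98565886   0.         260.04094098]
 [  0.         294.98565886 187.04168928]
 [  0.           0.           1.        ]]
-0.137 0.5 look [ 0.245 -0.035 -0.969] tcp [ 0.502 -0.174  0.145] up [ 0.96 -0.13  0.25] toolz [ 0.47 -0.07 -0.88]
-0.137 0.8 look [ 0.517 -0.073 -0.853] tcp [ 0.489 -0.172  0.133] up [ 0.84 -0.12  0.52] toolz [ 0.71 -0.1  -0.7 ]
1.4337963267948965 0.5 look [ 0.427 -0.309 -0.85 ] tcp [ 0.507 -0.181  0.148] up [ 0.25  0.94 -0.22] toolz [ 0.47 -0.07 -0.88]
1.4337963267948965 0.8 look [ 0.656 -0.34  -0.674] tcp [ 0.493 -0.179  0.137] up [ 0.31  0.94 -0.17] toolz [ 0.71 -0.1  -0.7 ]
-1.7077963267948966 0.5 look [ 0.493  0.182 -0.851] tcp [ 0.509 -0.169  0.148] up [-0.02 -0.98 -0.22] toolz [ 0.47 -0.07 -0.88]
-1.7077963267948966 0.8 look [ 0.721  0.151 -0.676] tcp [ 0.495 -0.167  0.137] up [ 0.04 -0.98 -0.17] toolz [ 0.71 -0.1  -0.7 ]
```

Request:
arm_command:
  targets:
    - {"x":0.06,"y":0.08,"z":0.05,"rz":0.06}
    - {"x":0.12,"y":0.16,"z":0.12,"rz":0.12}
    - {"x":0.18,"y":0.24,"z":0.12,"rz":0.18}
    - {"x":0.24,"y":0.32,"z":0.12,"rz":0.24}
    - {"x":0.3,"y":0.4,"z":0.12,"rz":0.3}
    - {"x":0.36,"y":0.48,"z":0.12,"rz":0.36}
    - {"x":0.42,"y":0.56,"z":0.12,"rz":0.42}
    - {"x":0.48,"y":0.64,"z":0.12,"rz":0.48}
    - {"x":0.54,"y":0.72,"z":0.12,"rz":0.54}
    - {"x":0.6,"y":0.82,"z":0.12,"rz":0.6}

```text
schema error: expected keys x, y, z, rx, ry, rz, claw
```

Request:
arm_command:
  targets:
    - {"x":0.06,"y":0.08,"z":0.05,"rx":0,"ry":0,"rz":0.06,"claw":0}
    - {"x":0.12,"y":0.16,"z":0.12,"rx":0,"ry":0,"rz":0.12,"claw":0}
    - {"x":0.18,"y":0.24,"z":0.12,"rx":0,"ry":0,"rz":0.18,"claw":0}
    - {"x":0.24,"y":0.32,"z":0.12,"rx":0,"ry":0,"rz":0.24,"claw":0}
    - {"x":0.3,"y":0.4,"z":0.12,"rx":0,"ry":0,"rz":0.3,"claw":0}
    - {"x":0.36,"y":0.48,"z":0.12,"rx":0,"ry":0,"rz":0.36,"claw":0}
    - {"x":0.42,"y":0.56,"z":0.12,"rx":0,"ry":0,"rz":0.42,"claw":0}
    - {"x":0.48,"y":0.64,"z":0.12,"rx":0,"ry":0,"rz":0.48,"claw":0}
    - {"x":0.54,"y":0.72,"z":0.12,"rx":0,"ry":0,"rz":0.54,"claw":0}
    - {"x":0.6,"y":0.82,"z":0.12,"rx":0,"ry":0,"rz":0.6,"claw":0}

```text
t: 0.93
tool_pos: [0.3935, -0.2544, 0.26]
orientation: [-2.339, -2.097, 0.0]
force: [1.4, -0.0, -0.0]
opening: 0.093
gripper_force: 0.0
```

```bash
cat >> h.py <<'E'
from scipy.spatial.transform import Rotation as Ro
def toolR(yaw,b=0,a=0,syaw=None):
    """tool down with tool-x at yaw; then tilt b (fingers swing forward along scraper x), a = roll about scraper +x"""
    sy=yaw-np.pi if syaw is None else syaw
    n=np.array([np.cos(yaw/2),np.sin(yaw/2),0]); X=np.array([np.cos(sy),np.sin(sy),0]); Y=np.array([-X[1],X[0],0])
    return Ro.from_rotvec(X*a)*Ro.from_rotvec(-Y*b)*Ro.from_rotvec(n*np.pi)
def rel(pos,R):
    s=robot.read_state(); R0=Ro.from_rotvec(s["orientation"])
    print("t",round(s["t"],2),"pos",s["tool_pos"].round(4),"rel xyz",((np.array(pos)-s["tool_pos"])/.5).round(4),"rot",((R*R0.inv()).as_rotvec()/2).round(4))
E
python3 -c "
from h import *
rel([.456,-.169,.215],toolR(np.pi-.137,.5))"
```

```text
t 0.93 pos [ 0.3935 -0.2544  0.26  ] rel xyz [ 0.1249  0.1708 -0.09  ] rot [-0.2178 -0.1698  0.754 ]
```

Request:
arm_command:
  targets:
    - {"x":0.05,"y":0.06,"z":0,"rx":-0.02,"ry":-0.02,"rz":0.06,"claw":0}
    - {"x":0.1,"y":0.12,"z":0,"rx":-0.04,"ry":-0.04,"rz":0.12,"claw":0}
    - {"x":0.125,"y":0.17,"z":-0.02,"rx":-0.218,"ry":-0.17,"rz":0.754,"claw":0}
    - {"x":0.125,"y":0.17,"z":-0.04,"rx":-0.218,"ry":-0.17,"rz":0.754,"claw":0}
    - {"x":0.125,"y":0.17,"z":-0.06,"rx":-0.218,"ry":-0.17,"rz":0.754,"claw":0}
    - {"x":0.125,"y":0.17,"z":-0.09,"rx":-0.218,"ry":-0.17,"rz":0.754,"claw":0}
    - {"x":0.125,"y":0.17,"z":-0.09,"rx":-0.218,"ry":-0.17,"rz":0.754,"claw":0}
    - {"x":0.125,"y":0.17,"z":-0.09,"rx":-0.218,"ry":-0.17,"rz":0.754,"claw":0}
    - {"x":0.125,"y":0.17,"z":-0.09,"rx":-0.218,"ry":-0.17,"rz":0.754,"claw":0}
    - {"x":0.125,"y":0.17,"z":-0.09,"rx":-0.218,"ry":-0.17,"rz":0.754,"claw":0}

```text
t: 1.77
tool_pos: [0.4552, -0.1708, 0.2147]
orientation: [0.664, 2.648, -0.033]
force: [1.0, -0.7, 0.5]
opening: 0.0929
gripper_force: 0.0
```

```bash
python3 -c "
from h import *
rel([.456,-.169,.215],toolR(np.pi-.137,.5))"
```

```text
t 1.77 pos [ 0.4552 -0.1708  0.2147] rel xyz [0.0016 0.0035 0.0006] rot [-0.0502 -0.0338  0.1675]
```

Request:
arm_command:
  targets:
    - {"x":0,"y":0,"z":0,"rx":-0.05,"ry":-0.034,"rz":0.167,"claw":0}
    - {"x":0,"y":0,"z":0,"rx":-0.05,"ry":-0.034,"rz":0.167,"claw":0}
    - {"x":0,"y":0,"z":0,"rx":-0.05,"ry":-0.034,"rz":0.167,"claw":0}
    - {"x":0,"y":0,"z":0,"rx":-0.05,"ry":-0.034,"rz":0.167,"claw":0}
    - {"x":0,"y":0,"z":0,"rx":-0.05,"ry":-0.034,"rz":0.167,"claw":0}

```text
t: 2.18
tool_pos: [0.4547, -0.1718, 0.2148]
orientation: [0.199, 2.636, -0.045]
force: [-0.7, 0.4, -1.2]
opening: 0.0931
gripper_force: 0.0
```

```bash
python3 -c "
from h import *
print(robot.read_state()['q'].round(2)); c,p,d=snap('wrist','w1')
D=np.array([.5357,-.1787,.096]); C=Ro.from_rotvec(c['orientation']).as_matrix(); v=C.T@(D-c['origin']); K=c['intrinsics']; u,w=K[0,2]-K[0,0]*v[0]/v[2],K[1,2]+K[1,1]*v[1]/v[2]; print(u,w)
u,w=int(u),int(w); a=cv2.imread('pics/w1.png'); cv2.imwrite('pics/w1c.png',cv2.resize(a[max(0,w-75):w+75,u-90:u+90],None,fx=4,fy=4,interpolation=2))"
```

```text
[-0.67 -0.77  2.27  0.26  1.21 -2.12]
264.6985818569138 186.83943842500372
```

View pics/w1c.png

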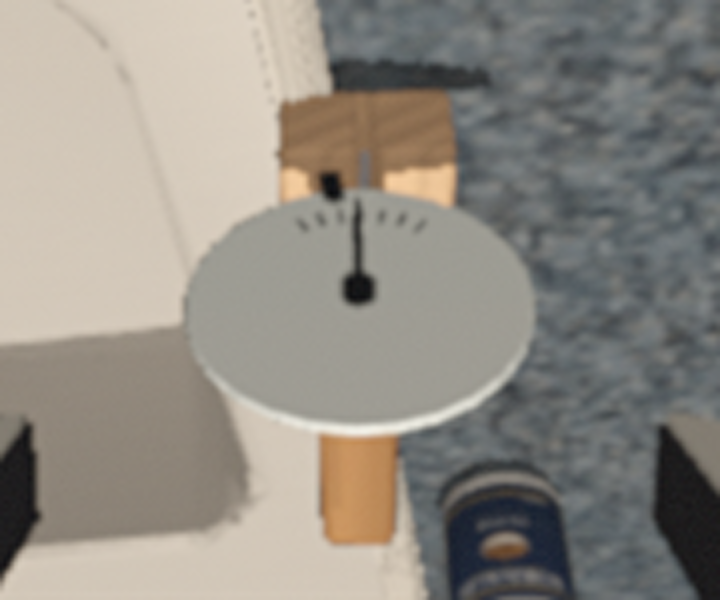

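Upside-down close view: the dial hub is at crop (358,289), the needle tip at (358,203) and the tab at (331,186). The handle bar is behind the dial, between the open fingers. Next I work out the tab's angle on the dial plane.

```bash
cat > dial.py <<'E'
from h import *
def onplane(c,u,v,p0,n):
    o,r=ray(c,u,v); return o+r*(n@(p0-o))/(n@r)
E
python3 - <<'E'
from dial import *
c,p,d=load("w1"); X=np.array([np.cos(-.137),np.sin(-.137),0]); Y=np.array([-X[1],X[0],0])
g=np.array([.5813,-.185,.105]); p0=g-X*.0485
g2=p[186-75:186+75,264-90:264+90].max(-1)
n,l,st,ce=cv2.connectedComponentsWithStats((g2<75).astype(np.uint8))
for i in range(1,n):
    if st[i,4]>8 and 40<ce[i][0]<130: print(st[i],ce[i])
def w(x,y): # crop4 px -> full
    q=onplane(c,(x-1.5)/4+264-90,(y-1.5)/4+186-75,p0,X); return np.array([(q-g)@Y,q[2]])
for nm,a in dict(hub=(358,289),needle=(358,201),tabc=(331,186),tabin=(334,197),dl=(187,310),dr=(535,310)).items(): print(nm,w(*a).round(4))
h=w(358,289)
for a in ((331,186),(334,197),(329,177)):
    v=w(*a)-h; print("angle",np.arctan2(v[0],-v[1]),np.hypot(*v))
print("handle top ctr", plane(c,(360-1.5)/4+174,(544-1.5)/4+111,.122))
rel([.5813,-.185,.2],toolR(np.pi-.137)); 
E
```

```text
[ 83  15  40   8 223] [100.71748879  18.53363229]
[80 43  5  7 29] [82.24137931 45.89655172]
[86 53  7 23 64] [89.046875 68.953125]
[109 115  27  11  63] [120.57142857 118.03174603]
[111 121  33  29 620] [126.11612903 134.48225806]
hub [-0.0017  0.0919]
needle [-0.0013  0.0511]
tabc [-0.0098  0.0432]
tabin [-0.0088  0.0489]
dl [-0.05    0.0999]
dr [0.0478 0.1016]
angle -0.16333183627930845 0.04942741608944058
angle -0.16250886852928303 0.04364970965301435
angle -0.1612469947049209 0.05422591101117454
handle top ctr [ 0.61338806 -0.19138442  0.122     ]
t 2.23 pos [ 0.455  -0.1717  0.2151] rel xyz [ 0.2525 -0.0267 -0.0302] rot [0.0336 0.247  0.0067]
```

Request:
arm_command:
  targets:
    - {"x":0.04,"y":-0.005,"z":0,"rx":0.006,"ry":0.05,"rz":0.001,"claw":0}
    - {"x":0.1,"y":-0.01,"z":0,"rx":0.012,"ry":0.1,"rz":0.003,"claw":0}
    - {"x":0.16,"y":-0.02,"z":-0.01,"rx":0.018,"ry":0.15,"rz":0.004,"claw":0}
    - {"x":0.22,"y":-0.025,"z":-0.02,"rx":0.027,"ry":0.2,"rz":0.006,"claw":0}
    - {"x":0.252,"y":-0.028,"z":-0.03,"rx":0.034,"ry":0.247,"rz":0.007,"claw":0}
    - {"x":0.252,"y":-0.028,"z":-0.03,"rx":0.034,"ry":0.247,"rz":0.007,"claw":0}
    - {"x":0.252,"y":-0.028,"z":-0.03,"rx":0.034,"ry":0.247,"rz":0.007,"claw":0}
    - {"x":0.252,"y":-0.028,"z":-0.03,"rx":0.034,"ry":0.247,"rz":0.007,"claw":0}

```text
t: 2.9
tool_pos: [0.5831, -0.1839, 0.1945]
orientation: [-0.208, -3.125, -0.005]
force: [-0.4, -0.4, -1.2]
opening: 0.0929
gripper_force: 0.0
```

```bash
python3 - <<'E'
from h import *
rel([.581,-.186,.1],toolR(np.pi-.137)); print(robot.read_state()['q'].round(2)); c,p,d=snap('wrist','w2')
P=cloud(c,d); Z=P[...,2]; hsv=cv2.cvtColor(p,cv2.COLOR_RGB2HSV)
m=(Z>.112)&(Z<.13)&(hsv[...,1]>90)&(abs(P[...,0]-.58)<.08)&(abs(P[...,1]+.185)<.06)
n,l,st,_=cv2.connectedComponentsWithStats(m.astype(np.uint8)); m=l==1+np.argmax(st[1:,4])
q=P[m]; print(cv2.minAreaRect(q[:,:2].astype(np.float32)),len(q),np.median(q[:,2]))
cv2.imwrite('pics/w2g.png',cv2.addWeighted(cv2.imread('pics/w2.png'),1,cv2.merge([m.astype(np.uint8)*90]*3),.6,0))
E
```

```text
t 2.9 pos [ 0.5831 -0.1839  0.1945] rel xyz [-0.0042 -0.0041 -0.189 ] rot [-0.002  -0.0049 -0.002 ]
[-0.39  0.17  1.45  0.    1.53 -1.83]
((0.5788569450378418, -0.18651150166988373), (0.02343820594251156, 0.0758528858423233), 81.48918914794922) 2130 0.12069217207662064
```

View pics/w2g.png

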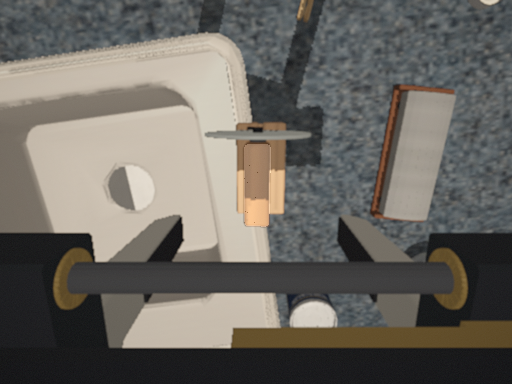

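Request:
arm_command:
  targets:
    - {"x":-0.005,"y":-0.005,"z":-0.06,"rx":-0.002,"ry":-0.005,"rz":-0.003,"claw":0}
    - {"x":-0.005,"y":-0.005,"z":-0.12,"rx":-0.002,"ry":-0.005,"rz":-0.003,"claw":0}
    - {"x":-0.005,"y":-0.005,"z":-0.17,"rx":-0.002,"ry":-0.005,"rz":-0.003,"claw":0}
    - {"x":-0.005,"y":-0.005,"z":-0.188,"rx":-0.002,"ry":-0.005,"rz":-0.003,"claw":0}
    - {"x":-0.005,"y":-0.005,"z":-0.188,"rx":-0.002,"ry":-0.005,"rz":-0.003,"claw":0}
    - {"x":-0.005,"y":-0.005,"z":-0.188,"rx":-0.002,"ry":-0.005,"rz":-0.003,"claw":0}

```text
t: 3.45
tool_pos: [0.579, -0.1878, 0.1076]
orientation: [0.216, 3.122, -0.003]
force: [0.2, -0.1, 1.0]
opening: 0.0932
gripper_force: 0.0
```

```bash
python3 -c "
from h import *
rel([.579,-.186,.1],toolR(np.pi-.14)); s=robot.read_state();print(s['force'])"
```

```text
t 3.45 pos [ 0.579  -0.1878  0.1076] rel xyz [ 0.0001  0.0036 -0.0153] rot [ 0.0014  0.0062 -0.001 ]
[ 0.16142629 -0.07331911  1.03611009]
```

Request:
arm_command:
  targets:
    - {"x":0,"y":0.003,"z":-0.014,"rx":0.001,"ry":0.005,"rz":0,"claw":0}
    - {"x":0,"y":0.003,"z":-0.014,"rx":0.001,"ry":0.005,"rz":0,"claw":0}
    - {"x":0,"y":0.003,"z":-0.014,"rx":0.001,"ry":0.005,"rz":0,"claw":255}
    - {"x":0,"y":0.003,"z":-0.014,"rx":0.001,"ry":0.005,"rz":0,"claw":255}
    - {"x":0,"y":0.003,"z":-0.014,"rx":0.001,"ry":0.005,"rz":0,"claw":255}
    - {"x":0,"y":0.003,"z":-0.014,"rx":0.001,"ry":0.005,"rz":0,"claw":255}
    - {"x":0,"y":0.003,"z":-0.014,"rx":0.001,"ry":0.005,"rz":0,"claw":255}
    - {"x":0,"y":0.003,"z":-0.014,"rx":0.001,"ry":0.005,"rz":0,"claw":255}
    - {"x":0,"y":0.003,"z":-0.014,"rx":0.001,"ry":0.005,"rz":0,"claw":255}
    - {"x":0,"y":0.003,"z":-0.014,"rx":0.001,"ry":0.005,"rz":0,"claw":255}
  squeeze: 45

```text
t: 4.28
tool_pos: [0.5788, -0.1863, 0.0992]
orientation: [0.215, 3.133, 0.0]
force: [0.8, -0.0, 0.3]
opening: 0.0441
gripper_force: 0.0
```

Fingers are still closing, so I keep holding.

Request:
arm_command:
  targets:
    - {"x":0,"y":0,"z":0,"rx":0,"ry":0,"rz":0,"claw":255}
    - {"x":0,"y":0,"z":0,"rx":0,"ry":0,"rz":0,"claw":255}
    - {"x":0,"y":0,"z":0,"rx":0,"ry":0,"rz":0,"claw":255}
    - {"x":0,"y":0,"z":0,"rx":0,"ry":0,"rz":0,"claw":255}
    - {"x":0,"y":0,"z":0,"rx":0,"ry":0,"rz":0,"claw":255}
    - {"x":0,"y":0,"z":0,"rx":0,"ry":0,"rz":0,"claw":255}

```text
t: 4.78
tool_pos: [0.5788, -0.1863, 0.0992]
orientation: [0.215, 3.133, 0.0]
force: [-0.4, -0.3, -0.1]
opening: 0.023
gripper_force: 45.0
```

Request:
arm_command:
  targets:
    - {"x":0,"y":0,"z":0.04,"rx":0,"ry":0,"rz":0,"claw":255}
    - {"x":0,"y":0,"z":0.09,"rx":0,"ry":0,"rz":0,"claw":255}
    - {"x":0,"y":0,"z":0.14,"rx":0,"ry":0,"rz":0,"claw":255}
    - {"x":0,"y":0.01,"z":0.18,"rx":0,"ry":0,"rz":0,"claw":255}
    - {"x":0,"y":0.05,"z":0.18,"rx":0,"ry":0,"rz":0,"claw":255}
    - {"x":0,"y":0.11,"z":0.18,"rx":0,"ry":0,"rz":0,"claw":255}
    - {"x":0,"y":0.18,"z":0.18,"rx":0,"ry":0,"rz":0,"claw":255}
    - {"x":0,"y":0.25,"z":0.18,"rx":0,"ry":0,"rz":0,"claw":255}
    - {"x":0,"y":0.32,"z":0.18,"rx":0,"ry":0,"rz":0,"claw":255}
    - {"x":0,"y":0.39,"z":0.18,"rx":0,"ry":0,"rz":0,"claw":255}

```text
t: 5.62
tool_pos: [0.5781, 0.0102, 0.1885]
orientation: [-0.216, -3.134, -0.0]
force: [0.6, 0.4, -3.4]
opening: 0.0231
gripper_force: 45.0
```

Request:
arm_command:
  targets:
    - {"x":0,"y":0.07,"z":0,"rx":0,"ry":0,"rz":0,"claw":255}
    - {"x":0,"y":0.14,"z":0,"rx":0,"ry":0,"rz":0,"claw":255}
    - {"x":0,"y":0.21,"z":0,"rx":0,"ry":0,"rz":0,"claw":255}
    - {"x":0,"y":0.28,"z":0,"rx":0,"ry":0,"rz":0,"claw":255}
    - {"x":0,"y":0.34,"z":0,"rx":0,"ry":0,"rz":0,"claw":255}
    - {"x":0,"y":0.38,"z":0,"rx":0,"ry":0,"rz":0,"claw":255}
    - {"x":0,"y":0.392,"z":0,"rx":0,"ry":0,"rz":0,"claw":255}
    - {"x":0,"y":0.392,"z":0,"rx":0,"ry":0,"rz":0,"claw":255}
    - {"x":0,"y":0.392,"z":0,"rx":0,"ry":0,"rz":0,"claw":255}

```text
t: 6.37
tool_pos: [0.5785, 0.2042, 0.1886]
orientation: [0.214, 3.134, -0.001]
force: [0.8, -0.4, -3.1]
opening: 0.0232
gripper_force: 45.0
```

```bash
python3 - <<'E'
from h import *
rel([.58,.2046,.118],toolR(np.pi-.14)); c,p,d=snap('wrist','w3'); snap('scene','s3')
a=cv2.imread('pics/w3.png'); b=cv2.imread('pics/s3.png')
cv2.imwrite('pics/m3.png',np.hstack([cv2.resize(a[40:300,130:390],(400,400)),cv2.resize(b[50:250,220:420],(400,400))]))
E
```

```text
t 6.37 pos [0.5785 0.2042 0.1886] rel xyz [ 0.0029  0.0009 -0.1412] rot [ 0.0004  0.     -0.0017]
```

View pics/m3.png

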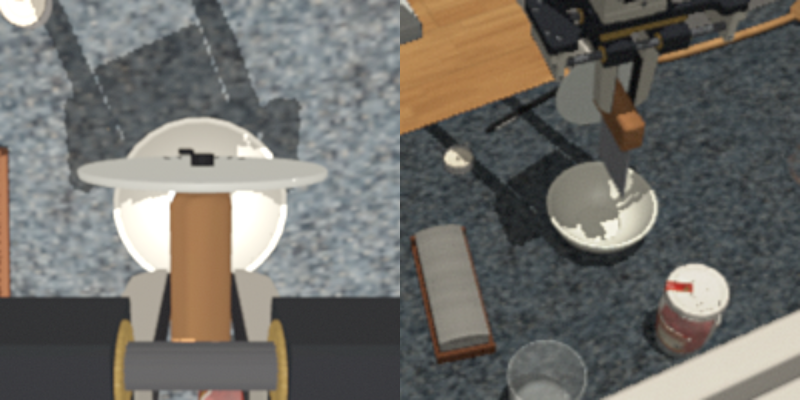

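The scraper is held upright above the centre of the bowl. In the wrist view the dial is seen steeply, with hub (203,160) and tab (185,153) in the left panel. Dip now.

Request:
arm_command:
  targets:
    - {"x":0.002,"y":0,"z":-0.04,"rx":0,"ry":0,"rz":0,"claw":255}
    - {"x":0.002,"y":0,"z":-0.08,"rx":0,"ry":0,"rz":0,"claw":255}
    - {"x":0.002,"y":0,"z":-0.12,"rx":0,"ry":0,"rz":0,"claw":255}
    - {"x":0.002,"y":0,"z":-0.14,"rx":0,"ry":0,"rz":0,"claw":255}
    - {"x":0.002,"y":0,"z":-0.142,"rx":0,"ry":0,"rz":0,"claw":255}
    - {"x":0.002,"y":0,"z":-0.142,"rx":0,"ry":0,"rz":0,"claw":255}
    - {"x":0.002,"y":0,"z":-0.142,"rx":0,"ry":0,"rz":0,"claw":255}
    - {"x":0.002,"y":0,"z":-0.142,"rx":0,"ry":0,"rz":0,"claw":255}
    - {"x":0.002,"y":0,"z":-0.142,"rx":0,"ry":0,"rz":0,"claw":255}
    - {"x":0.002,"y":0,"z":-0.142,"rx":0,"ry":0,"rz":0,"claw":255}

```text
t: 7.3
tool_pos: [0.5805, 0.2049, 0.1194]
orientation: [0.215, 3.131, 0.001]
force: [0.8, -0.2, -3.5]
opening: 0.0233
gripper_force: 45.0
```

Request:
arm_command:
  targets:
    - {"x":0,"y":0,"z":-0.004,"rx":0,"ry":0,"rz":0,"claw":255}
    - {"x":0,"y":0,"z":-0.004,"rx":0,"ry":0,"rz":0,"claw":255}
    - {"x":0,"y":0,"z":-0.004,"rx":0,"ry":0,"rz":0,"claw":255}
    - {"x":0,"y":0,"z":-0.004,"rx":0,"ry":0,"rz":0,"claw":255}
    - {"x":0,"y":0,"z":0.04,"rx":0,"ry":0,"rz":0,"claw":255}
    - {"x":0,"y":0,"z":0.09,"rx":0,"ry":0,"rz":0,"claw":255}
    - {"x":0,"y":0,"z":0.14,"rx":0,"ry":0,"rz":0,"claw":255}
    - {"x":0,"y":0,"z":0.14,"rx":0,"ry":0,"rz":0,"claw":255}

```text
t: 7.97
tool_pos: [0.5828, 0.2056, 0.1948]
orientation: [0.215, 3.125, 0.005]
force: [0.8, 0.3, -1.7]
opening: 0.0232
gripper_force: 45.0
```

```bash
python3 - <<'E'
from h import *
# stone_top ~ (.5932,.0050), yaw -.22. scraper rolled a=.163; edge point E wanted; TCP = E + R*(0,0,.0912) of scraper
a=.163; sy=-.22
# grip yaw of scraper relative to tool ~ -.137/-.14 when tool yaw pi-.14
R=toolR(np.pi+sy,0,a); up=-R.as_matrix()[:,2]; print("up",up.round(3))
E=np.array([.594,.005,.037+.030]); T=E+up*.0912; print("T",T.round(4))
rel(T,R)
E
```

```text
up [-0.035 -0.158  0.987]
T [ 0.5908 -0.0094  0.157 ]
t 7.97 pos [0.5828 0.2056 0.1948] rel xyz [ 0.0159 -0.43   -0.0756] rot [ 0.0793 -0.0096 -0.041 ]
```

Request:
arm_command:
  targets:
    - {"x":0.003,"y":-0.06,"z":0,"rx":0.01,"ry":0,"rz":-0.005,"claw":255}
    - {"x":0.005,"y":-0.13,"z":0,"rx":0.02,"ry":-0.002,"rz":-0.01,"claw":255}
    - {"x":0.008,"y":-0.2,"z":0,"rx":0.03,"ry":-0.004,"rz":-0.02,"claw":255}
    - {"x":0.01,"y":-0.27,"z":0,"rx":0.045,"ry":-0.006,"rz":-0.03,"claw":255}
    - {"x":0.013,"y":-0.34,"z":-0.01,"rx":0.06,"ry":-0.008,"rz":-0.04,"claw":255}
    - {"x":0.016,"y":-0.39,"z":-0.03,"rx":0.07,"ry":-0.01,"rz":-0.041,"claw":255}
    - {"x":0.016,"y":-0.42,"z":-0.06,"rx":0.079,"ry":-0.01,"rz":-0.041,"claw":255}
    - {"x":0.016,"y":-0.43,"z":-0.076,"rx":0.079,"ry":-0.01,"rz":-0.041,"claw":255}
    - {"x":0.016,"y":-0.43,"z":-0.076,"rx":0.079,"ry":-0.01,"rz":-0.041,"claw":255}
    - {"x":0.016,"y":-0.43,"z":-0.076,"rx":0.079,"ry":-0.01,"rz":-0.041,"claw":255}

```text
t: 8.8
tool_pos: [0.5871, -0.0098, 0.149]
orientation: [0.343, 3.105, 0.249]
force: [0.6, -0.0, -3.2]
opening: 0.0229
gripper_force: 45.0
```

Request:
arm_command:
  targets:
    - {"x":0,"y":0,"z":0,"rx":0,"ry":0,"rz":0,"claw":255}
    - {"x":0,"y":0,"z":0,"rx":0,"ry":0,"rz":0,"claw":255}
    - {"x":0,"y":0,"z":0,"rx":0,"ry":0,"rz":0,"claw":255}
    - {"x":0,"y":0,"z":0,"rx":0,"ry":0,"rz":0,"claw":255}
    - {"x":0,"y":0,"z":0,"rx":0,"ry":0,"rz":0,"claw":255}
    - {"x":0,"y":0,"z":0,"rx":0,"ry":0,"rz":0,"claw":255}
    - {"x":0,"y":0,"z":0,"rx":0,"ry":0,"rz":0,"claw":255}
    - {"x":0,"y":0,"z":0,"rx":0,"ry":0,"rz":0,"claw":255}

```text
t: 9.47
tool_pos: [0.5878, -0.0102, 0.1503]
orientation: [0.342, 3.103, 0.249]
force: [0.2, 0.2, -4.0]
opening: 0.0227
gripper_force: 45.0
```

```bash
python3 - <<'E'
from h import *
rel([.5908,-.0094,.157],toolR(np.pi-.22,0,.163)); print(robot.read_state()["force"]); c,p,d=snap('wrist','w4'); snap('scene','s4')
a=cv2.imread('pics/w4.png'); b=cv2.imread('pics/s4.png')
cv2.imwrite('pics/m4.png',np.hstack([cv2.resize(a[100:190,215:305],(400,400),interpolation=2),cv2.resize(b[100:260,150:310],(400,400),interpolation=2)]))
E
```

```text
t 9.47 pos [ 0.5878 -0.0102  0.1503] rel xyz [0.0059 0.0017 0.0135] rot [ 0.0011 -0.004  -0.0006]
[ 0.21559899  0.18578885 -4.01401975]
```

View pics/m4.png

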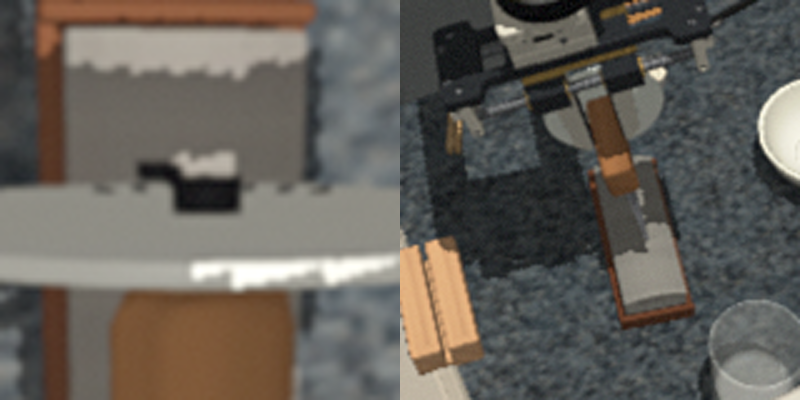

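The scraper hovers over the middle of the stone, along it. The needle is hidden behind the hub from here, but hub (205,195) and tab (157,170) are visible in the left crop. I use both to re-measure the tab in the gripped frame.

```bash
python3 - <<'E'
from dial import *
W=np.load("wc.npz"); o,A=W["o"],W["A"]
for tag in("w3","w4"):
    c,p,d=load(tag); g=p[100:190,180:340].astype(int).max(-1)
    K=c["intrinsics"]
    def pt(u,v,xp):   # tool frame: plane x=xp (tool x points to robot)
        dr=A@np.array([(u-K[0,2])/K[0,0],-(v-K[1,2])/K[1,1],-1]); return o+dr*(xp-o[0])/dr[0]
    n,l,st,ce=cv2.connectedComponentsWithStats((g<60).astype(np.uint8))
    print(tag,[(s.tolist(),c_.round(1).tolist()) for s,c_ in zip(st[1:],ce[1:]) if s[4]>6 and 50<c_[0]<110])
    r0=25; print(g[28:52,68:92])
    # dial left/right extremes (light, unsaturated)
    h=cv2.cvtColor(p,cv2.COLOR_RGB2HSV)[100:190]; m=(h[...,1]<45)&(h[...,2]>100)
    dd=d[100:190]; m&=(dd>.12)&(dd<.21); ys,xs=np.where(m); print("dial cols",xs.min(),xs.max(),"rows at",ys[xs==xs.min()]+100,ys[xs==xs.max()]+100)
    for u,v in((xs.min(),ys[xs==xs.min()].mean()+100),(xs.max(),ys[xs==xs.max()].mean()+100)): print(pt(u,v,.0475).round(4))
E
```

```text
w3 [([67, 38, 21, 9, 95], [79.2, 42.6])]
[[196 197 197 197 198 198 198 197 197 198 198 198 198 198 197 197 198 198
  198 198 197 197 197 196]
 [198 198 198 198 198 199 199 199 199 199 199 199 199 199 199 199 199 199
  199 199 199 198 198 198]
 [199 199 199 199 200 200 200 201 200 200 200 201 200 200 200 200 200 200
  200 200 200 199 199 199]
 [199 200 200 201 200 202 200 201 202 202 201 201 202 201 201 201 201 201
  201 200 201 200 200 200]
 [201 201 201 201 202 202 202 203 202 203 202 202 202 203 202 203 202 202
  203 202 201 201 202 201]
 [204 203 203 204 204 204 204 204 204 204 204 204 204 203 204 204 203 203
  203 203 203 203 202 202]
 [204 204 205 205 205 205 206 206 205 205 205 204 205 205 205 205 204 205
  205 204 203 203 204 203]
 [193 194 193 194 194 195 200 205 207 206 206 206 205 206 206 206 206 206
  206 205 205 204 205 205]
 [150 153 153 152 153 155 169 187 202 209 208 208 208 208 208 208 208 208
  207 207 206 206 207 206]
 [ 73  76  76  78  75  79 100 142 187 208 211 210 209 209 209 208 208 209
  209 208 209 208 207 207]
 [ 35  38  40  37  37  38  40  93 164 197 200 198
[... 3452 characters left out ...]
8  28  24  21  22  23  26  26  27  23  25  23
   21  28  60 112 142 145]
 [142 144 143 145 142 126  91  64  58  55  53  56  55  57  55  53  53  55
   60  65  85 119 141 143]
 [142 143 143 144 143 136 124 114 114 113 112 113 114 114 113 112 112 112
  115 116 122 134 143 143]
 [143 142 143 144 144 145 142 141 143 142 142 143 141 142 142 142 142 142
  141 141 142 142 143 143]
 [142 143 143 143 142 144 145 143 145 145 146 144 145 146 144 145 144 145
  145 144 144 144 143 143]
 [144 143 144 143 142 144 144 143 143 143 143 143 144 143 142 143 144 144
  142 143 144 142 143 143]]
dial cols 181 342 rows at [150 151 152 153 154] [150 151 152 153 154]
[ 0.0475 -0.0416 -0.0276]
[ 0.0475  0.0432 -0.0282]
```

Request:
arm_command:
  targets:
    - {"x":0.004,"y":-0.002,"z":-0.01,"rx":0.006,"ry":-0.004,"rz":0,"claw":255}
    - {"x":0.004,"y":-0.002,"z":-0.02,"rx":0.006,"ry":-0.004,"rz":0,"claw":255}
    - {"x":0.004,"y":-0.002,"z":-0.03,"rx":0.006,"ry":-0.004,"rz":0,"claw":255}
    - {"x":0.004,"y":-0.002,"z":-0.04,"rx":0.006,"ry":-0.004,"rz":0,"claw":255}
    - {"x":0.004,"y":-0.002,"z":-0.042,"rx":0.006,"ry":-0.004,"rz":0,"claw":255}
    - {"x":0.004,"y":-0.002,"z":-0.042,"rx":0.006,"ry":-0.004,"rz":0,"claw":255}
    - {"x":0.004,"y":-0.002,"z":-0.042,"rx":0.006,"ry":-0.004,"rz":0,"claw":255}
    - {"x":0.004,"y":-0.002,"z":-0.042,"rx":0.006,"ry":-0.004,"rz":0,"claw":255}

```text
t: 10.23
tool_pos: [0.59, -0.0113, 0.1295]
orientation: [0.34, 3.094, 0.268]
force: [-0.0, 0.8, -3.1]
opening: 0.023
gripper_force: 45.0
```

Request:
arm_command:
  targets:
    - {"x":0,"y":0,"z":-0.003,"rx":0,"ry":0,"rz":0,"claw":255}
    - {"x":0,"y":0,"z":-0.005,"rx":0,"ry":0,"rz":0,"claw":255}
    - {"x":0,"y":0,"z":-0.005,"rx":0,"ry":0,"rz":0,"claw":255}
    - {"x":0,"y":0,"z":-0.005,"rx":0,"ry":0,"rz":0,"claw":255}

```text
t: 10.57
tool_pos: [0.5899, -0.0113, 0.1268]
orientation: [0.34, 3.094, 0.268]
force: [0.2, 0.6, -3.6]
opening: 0.023
gripper_force: 45.0
```

```bash
python3 -c "
from h import *
R=toolR(np.pi-.22,0,.175); s=robot.read_state(); print(s['force'].round(2),s['wrist_torque'].round(2)); T=Ro.from_rotvec(s['orientation']).as_matrix(); print('edge',(s['tool_pos']+T[:,2]*.0912).round(4)); rel([.593,-.011,.125],R)"
```

```text
[ 0.22  0.57 -3.58] [-0.2  -0.22 -0.02]
edge [0.5932 0.004  0.037 ]
t 10.57 pos [ 0.5899 -0.0113  0.1268] rel xyz [ 0.0062  0.0006 -0.0036] rot [ 0.001  -0.0012 -0.0006]
```

Edge is at the crest and not yet touching. I press down in small steps.

Request:
arm_command:
  targets:
    - {"x":0,"y":0,"z":-0.003,"rx":0,"ry":0,"rz":0,"claw":255}
    - {"x":0,"y":0,"z":-0.005,"rx":0,"ry":0,"rz":0,"claw":255}
    - {"x":0,"y":0,"z":-0.005,"rx":0,"ry":0,"rz":0,"claw":255}
    - {"x":0,"y":0,"z":-0.005,"rx":0,"ry":0,"rz":0,"claw":255}

```text
t: 10.9
tool_pos: [0.5902, -0.0114, 0.1246]
orientation: [0.34, 3.094, 0.268]
force: [0.6, 0.2, -0.2]
opening: 0.0232
gripper_force: 45.0
```

Request:
arm_command:
  targets:
    - {"x":0,"y":0,"z":-0.002,"rx":0,"ry":0,"rz":0,"claw":255}
    - {"x":0,"y":0,"z":-0.003,"rx":0,"ry":0,"rz":0,"claw":255}
    - {"x":0,"y":0,"z":-0.003,"rx":0,"ry":0,"rz":0,"claw":255}
    - {"x":0,"y":0,"z":-0.003,"rx":0,"ry":0,"rz":0,"claw":255}

```text
t: 11.23
tool_pos: [0.5902, -0.0114, 0.1231]
orientation: [0.34, 3.094, 0.268]
force: [0.2, -0.8, 2.3]
opening: 0.0234
gripper_force: 45.0
```

Request:
arm_command:
  targets:
    - {"x":0,"y":0,"z":0,"rx":0,"ry":0,"rz":0,"claw":255}
    - {"x":0,"y":0,"z":0,"rx":0,"ry":0,"rz":0,"claw":255}
    - {"x":0,"y":0,"z":0,"rx":0,"ry":0,"rz":0,"claw":255}
    - {"x":0,"y":0,"z":0,"rx":0,"ry":0,"rz":0,"claw":255}
    - {"x":0,"y":0,"z":0,"rx":0,"ry":0,"rz":0,"claw":255}
    - {"x":0,"y":0,"z":0,"rx":0,"ry":0,"rz":0,"claw":255}
    - {"x":0,"y":0,"z":0,"rx":0,"ry":0,"rz":0,"claw":255}
    - {"x":0,"y":0,"z":0,"rx":0,"ry":0,"rz":0,"claw":255}
    - {"x":0,"y":0,"z":0,"rx":0,"ry":0,"rz":0,"claw":255}
    - {"x":0,"y":0,"z":0,"rx":0,"ry":0,"rz":0,"claw":255}

```text
t: 12.07
tool_pos: [0.5899, -0.0113, 0.1228]
orientation: [0.34, 3.095, 0.268]
force: [0.9, -1.2, 3.3]
opening: 0.0229
gripper_force: 45.0
```

```bash
python3 - <<'E'
from h import *
rel([.5902,-.0114,.1231],toolR(np.pi-.22,0,.175)); print(robot.read_state()["force"]); snap('wrist','w5'); snap('scene','s5')
a=cv2.imread('pics/w5.png'); b=cv2.imread('pics/s5.png')
cv2.imwrite('pics/m5.png',np.hstack([cv2.resize(a[100:220,200:320],(400,400),interpolation=2),cv2.resize(b[110:240,170:300],(400,400),interpolation=2)]))
E
```

```text
t 12.07 pos [ 0.5899 -0.0113  0.1228] rel xyz [ 0.0006 -0.0002  0.0006] rot [ 0.001  -0.0012 -0.0006]
[ 0.8525179  -1.23332622  3.32414592]
```

View pics/m5.png

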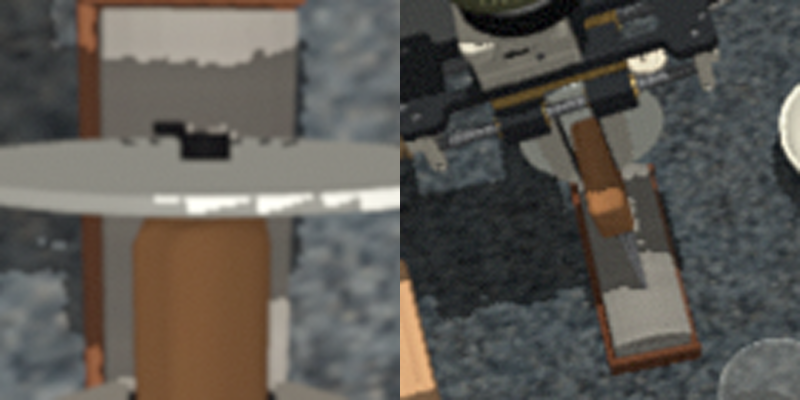

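The scraper rests on the middle of the stone with about 6 N of pressing force. The hub and tab in the left panel (205,145 and 168,128) sit as before, so it has not slipped in the grip. Handing in.

```bash
python3 -c "
from h import *
print(robot.close_job())"
```

```text
the job is handed in; nothing more can be done
None
```

I dipped the scraper in the bowl, set it lengthwise on the stone at about 6–7 N, leaned it 0.175 rad to bring the needle onto the tab, and handed the job in still gripped. The needle itself was hidden behind the dial's hub, so that angle rests on my measurements of the tab (about 0.16–0.20 rad), not on seeing the needle there; no verdict was returned.

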